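Lock the lens collar of the camera on the study desk

ROBOT

A 6-joint arm with a two-finger parallel gripper is mounted at the origin on the work surface. World frame = base frame: x ahead of the robot, y to its left, z up, the work surface at z = 0. Lengths are in m, angles in rad, forces in N, time in s.
With the tool pointing down it reaches from about 0.35 to 0.975 m from the base axis. Payload 7.1 kg.
Tool frame: the origin (TCP) lies on the centre line of the jaws, within the pads' length; the fingertips stand 25 mm ahead of it and the grasp point (between the pads) lies 6 mm ahead of it; z points along the fingers, y is the line along which they close (so a half turn about z gives the same grasp; the last joint's range is limited). The gripper opens to 88 mm and grips with 3 to 60 N. Pads are 20 mm wide; open, the fingers measure 115 mm over their backs; the gripper's body (75 mm by 178 mm) begins 61 mm behind the grasp point.
Start: joints at [-1.257, 0.423, 1.63, -0, 1.089, -0.019], TCP at [0.204, -0.591, 0.248] pointing down, gripper open.
Joint ranges: [-3, 3], [-0.9, 2.11], [0.09, 2.58], [-1.31, 4.45], [0.11, 2.69], [-2.54, 2.54]. Speed limits (rad/s): [2.39, 2.39, 3.01, 3.14, 3.14, 3.14].

INTERFACE

Orientations are given as a rotation vector (axis times angle).
In Python, from workcell import monitor, capture, workorder gives the robot as it stands.
- The arm moves only by the tool play_rows, never from a script. Its argument "increments" is a list that holds one entry, the list of rows, each a list of 7 numbers: the shift along the tool's x, y, z in mm, then the turn, a rotation vector about the tool's x, y, z in degrees, then the closure, from -1 (fully open) to 1 (shut). A call has 1 to 20 rows; each row shifts and turns the commanded pose from where the row before left it, along the tool's axes as they then stand; what a row does not reach is not made up. A row lasts 1/10 s, in which the tool goes at most 50 mm and 8.59 degrees, less where a joint would pass 70% of its speed; a pose out of reach is approached as far as the arm can. A call is refused whole if a number of a shift passes 50 or a number of a turn 8.59, either way. A call with a gripper value outside its range is refused whole. The fingers move at their own pace and stop on an object; the grip force is fixed at half the most. Time passes only in rows, so rows that do not move let the fingers close. It gives the time, the measured TCP pose, the force, the opening and the grip force at its end, in the units of the state.
- monitor.observe(): the state, without advancing time (a new reading comes with each control period).
- capture(name): name is "scene" or "top" or "wrist"; returns a dict with "color" (400x640x3 uint8, red, green, blue), "range_z" (400x640 float32, m along the optical axis (not along the pixel's ray), 0 where there is no reading), "fx", "fy", "cx", "cy" (pixels), "dist" ([k1, k2, p1, p2, k3] as OpenCV has them; the pictures are not rectified), "R" (3x3) and "t" (3): a world point X has camera coordinates R X + t; the wrist camera has in their place "T_tool_cam" (4x4, takes a point from camera to tool coordinates, whose origin is the TCP and whose axes are the flange's). Camera axes: x right, y down, z forward; pixel columns grow to the right and rows downward; lengths in m; the calibration is good to about 2 mm. A picture is of the moment at which its call begins: read the wrist's pose just before it.
- workorder.close_job(): hands the job in; it is judged then, once.
The state is a dict: "time": time; "joint_positions": joint angles; "joint_vel": joint speeds; "effort": joint torques, N m; "ee_pos": TCP position; "tcp_rot": TCP orientation; "force": force on the tool from outside, world axes, zero at the start; "torque": the same for the moment, N m; "opening": finger opening in m; "grasp_force": force on a finger pad.
Only numpy, scipy, OpenCV 4.12 (cv2) and the standard library are available. Lean on these libraries where they do the work, as an engineer would, in place of code of your own. Each camera call takes 0.05 s, during which the arm holds its last target. There are 200 camera calls.

TASK

The camera lies on its back in its wooden cradle with its lens pointing up, its lens collar still unlocked. Turn the collar on the camera's own lens clockwise by its finger tab until the tab stands over the white locked bar, and let go. Leave the collar of the spare lens, which stands by itself in the round wooden stand, as it is.

Things in the scene. Friction and masses are not known exactly. Their poses are not given: they have to be found in the camera images.
- camera: Black camera, 136 x 90 mm, on its back in a dark wooden cradle fixed to the desk. Origin: on the lens axis (vertical) at desk height; z up, x towards the viewfinder hump, hand grip at -y. Heights above the desk: face 50, grip 63, black index flange round the lens (radius 56) 100, front barrel (radius 31) 140 mm. On the flange: a white bar (locked) at -0.65 rad from +x, a white dot at +0.65 rad.
- lock_collar (a joint): Angle of the aluminium lock collar (radius 36 mm, 102 to 117 mm above the desk) about the camera's lens axis. 0: tab over the white dot; grows clockwise seen from above; 1.30 rad: tab centred on the white locked bar (17 x 6 mm, pointing outward); hard stop at 1.40. Starts between 0 and 0.5. Friction 0.08 N m (1.5 N at the tab); stays where it is left.
- lock_tab (a point): Grip point in the finger tab of the camera's collar: an upright aluminium fin, 10 mm thick along the circle, reaching 34 to 64 mm out from the lens axis, 103 to 141 mm above the desk. The point is 52 mm from the axis, mid-thickness, 130 mm above the desk; it moves with the collar. Beyond 36 mm from the axis both sides of the fin are clear at this height.
- spare_tab (a point): The same point of the like tab (52 mm from its axis, 120 mm above the desk) on the spare lens, which stands upright, without a camera, in a round dark wooden stand of 124 mm diameter fixed to the desk. Not to be turned.
There are look-alikes about, which are no part of the job. What is shaped like the camera but pink or turquoise is not meant.

How it is judged:
By the outcome, as a careful person would: the job done as asked, in the order asked, and still so for the second after the job is handed in, with the robot touching nothing.
It also fails if it takes over 32 s, if anything falls off the work surface, if the arm or the gripper's body presses on something with over 40 N, if the wrist force passes 120 N, or if a joint passes its speed limit or range.

## Working session

There is one attempt and no reset: what is moved stays moved. The work goes in short steps, Python scripts to look and compute and a tool call to move; the robot and the scene stay as the last step left them, time stands still between calls to the robot, and variables do not carry over. Pictures are saved under pics/ and viewed, at most 10 in all, crops included, and the job is handed in when it is done.

Besides the shell and the picture viewer there is one more tool, called after "Call:" as a command line: name --argument value ..., lists and objects as JSON in quotes. play_rows: Moves the arm, as the interface text tells. Its arguments: {"type":"object","properties":{"increments":{"type":"array","items":{"type":"array","items":{"type":"array","items":{"type":"number"}}}}},"required":["increments"]}

```bash
mkdir -p pics
cat > h.py <<'E'
import numpy as np, cv2, pickle
from workcell import monitor, capture, workorder
from scipy.spatial.transform import Rotation as Ro
def grab(n):
    s=monitor.observe(); c=capture(n)
    if n=="wrist":
        T=np.eye(4);T[:3,:3]=Ro.from_rotvec(s["tcp_rot"]).as_matrix();T[:3,3]=s["ee_pos"]
        W=T@np.array(c["T_tool_cam"]); c["R"]=W[:3,:3].T; c["t"]=-c["R"]@W[:3,3]
    c["R"]=np.array(c["R"]);c["t"]=np.array(c["t"])
    c["K"]=np.array([[c["fx"],0,c["cx"]],[0,c["fy"],c["cy"]],[0,0,1.]])
    return c
def rays(c,uv):
    p=cv2.undistortPoints(np.array(uv,float).reshape(-1,1,2),c["K"],np.array(c["dist"],float)).reshape(-1,2)
    return np.c_[p,np.ones(len(p))]
def plane(c,uv,z):
    d=rays(c,uv)@c["R"]; o=-c["R"].T@c["t"]
    return o+d*((z-o[2])/d[:,2])[:,None]
def cloud(c):
    v,u=np.mgrid[:400,:640]; r=rays(c,np.c_[u.ravel(),v.ravel()])*c["range_z"].reshape(-1,1)
    return ((r-c["t"])@c["R"]).reshape(400,640,3)
E
python3 - <<'E'
from h import *
for n in ("top","scene"):
    c=grab(n); pickle.dump(c,open(n+".pkl","wb"))
    cv2.imwrite(f"pics/{n}0.png",c["color"][:,:,::-1])
    print(n,-c["R"].T@c["t"])
s=monitor.observe();print(s["time"],s["ee_pos"],s["tcp_rot"])
E
```

```text
top [ 0.41553374 -0.04858711  1.29108852]
scene [ 1.43761138 -0.49012963  0.78462635]
0.1 [ 0.20406117 -0.59026581  0.24700997] [-3.09688659e+00 -5.20224808e-01  3.57820150e-04]
```

View pics/top0.png

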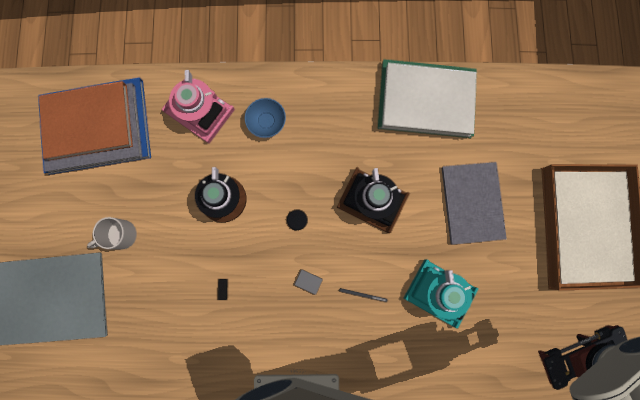

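View pics/scene0.png

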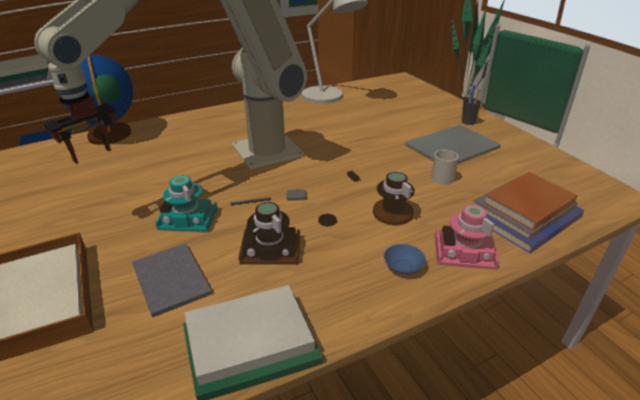

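The top view shows four candidates:
- Black camera in its cradle at (375,198). It is the only black body with a square cradle, so it is the one meant.
- Spare lens on the round stand at (217,195).
- Pink look-alike at (190,103).
- Turquoise look-alike at (445,293).

I'll confirm the black camera in an enlarged crop.

Run:
```python
from h import *
c=pickle.load(open("top.pkl","rb")); P=cloud(c)
a=c["color"][155:245,325:425,::-1]
cv2.imwrite("pics/crop0.png",cv2.resize(a,None,fx=6,fy=6,interpolation=cv2.INTER_CUBIC))
sub=P[155:245,325:425]; z=sub[...,2]
for lo,hi in((.134,.15),(.09,.105),(.02,.07)):
    m=(z>lo)&(z<hi); n,l,st,ce=cv2.connectedComponentsWithStats(m.astype(np.uint8))
    for i in range(1,n):
        if st[i,4]>15: q=sub[l==i]; print(lo,st[i],(ce[i]+[325,155]).round(1),q.mean(0).round(4),q.min(0).round(3),q.max(0).round(3))
# barrel top circle
m=((z>.13)).astype(np.uint8)
cs,_=cv2.findContours(m,cv2.RETR_EXTERNAL,cv2.CHAIN_APPROX_NONE)
print(plane(c,[[378,195]],.14))
```

```text
0.134 [49 13  5 13 55] [376.1 173.9] [ 0.6056 -0.1986  0.14  ] [ 0.591 -0.204  0.135] [ 0.62  -0.194  0.146]
0.134 [ 41  27  26  25 520] [378.8 194. ] [ 0.5572 -0.204   0.14  ] [ 0.528 -0.234  0.134] [ 0.587 -0.174  0.146]
0.09 [ 29  19  46  45 869] [376.2 197.7] [ 0.5533 -0.2029  0.0995] [ 0.503 -0.26   0.092] [ 0.612 -0.148  0.105]
0.02 [ 12  12  32  46 438] [351.6 190.3] [ 0.5797 -0.1471  0.0412] [ 0.525 -0.19   0.02 ] [ 0.643 -0.109  0.058]
0.02 [ 50  33  35  45 349] [395.  211.9] [ 0.5223 -0.2577  0.0447] [ 0.472 -0.299  0.021] [ 0.584 -0.207  0.068]
[[ 0.55483821 -0.20202755  0.14      ]]
```

View pics/crop0.png

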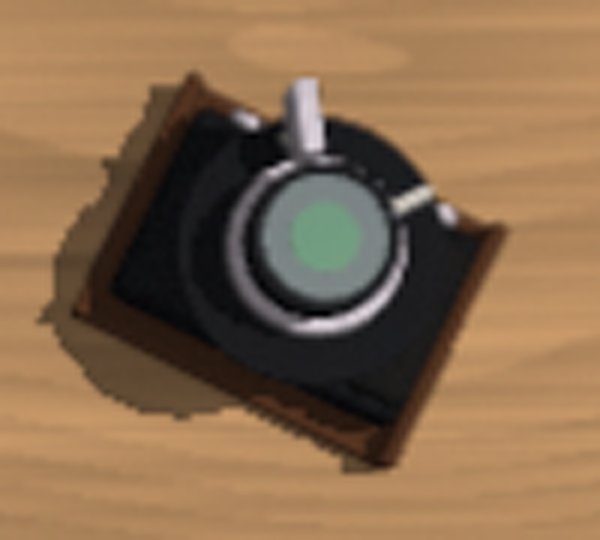

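The crop confirms it: black camera, tab at about (376,174), white bar at about (394,188). The tab is roughly 0.6 rad or more counter-clockwise of the bar. I'll move above it and refine from the wrist.

Call:
play_rows --increments '[[[32,-16,0,0,0,0,-1],[32,-16,0,0,0,0,-1],[32,-16,0,0,0,0,-1],[32,-16,0,0,0,0,-1],[32,-16,0,0,0,0,-1],[32,-16,0,0,0,0,-1],[32,-16,0,0,0,0,-1],[32,-16,0,0,0,0,-1],[32,-16,0,0,0,0,-1],[32,-16,0,0,0,0,-1],[32,-16,0,0,0,0,-1],[32,-16,0,0,0,0,-1],[32,-16,0,0,0,0,-1],[32,-16,0,0,0,0,-1],[32,-16,0,0,0,0,-1],[0,0,0,0,0,6,-1],[0,0,0,0,0,6,-1],[0,0,0,0,0,0,-1],[0,0,0,0,0,0,-1]]]'

```text
time: 2.0
ee_pos: [0.5792, -0.207, 0.2474]
tcp_rot: [-3.135, -0.198, 0.001]
force: [-0.2, 0.0, 0.2]
opening: 0.0881
grasp_force: 0.0
```

Run:
```python
from h import *
s=monitor.observe();print(s["time"],s["ee_pos"],s["tcp_rot"],s["joint_positions"])
c=grab("wrist"); pickle.dump(c,open("wrist.pkl","wb"))
cv2.imwrite("pics/wrist0.png",c["color"][:,:,::-1]); print(-c["R"].T@c["t"],c["R"])
```

```text
2.0 [ 0.57920423 -0.20700292  0.24737125] [-3.13506104e+00 -1.97845251e-01  9.27735974e-04] [-3.62604455e-01  4.09275619e-01  1.65251940e+00  2.80498244e-05
  1.08045738e+00  1.08213120e+00]
[ 0.64596292 -0.19814083  0.38472997] [[ 1.25357930e-01 -9.92111480e-01  4.47173726e-04]
 [-9.60248585e-01 -1.21218567e-01  2.51453203e-01]
 [-2.49415404e-01 -3.19510510e-02 -9.67869354e-01]]
```

View pics/wrist0.png

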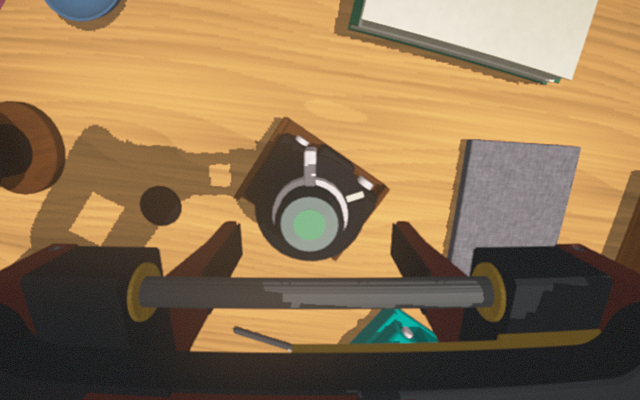

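The wrist view shows the tab at (311,165), the white bar at (355,197) and the barrel top at (308,223). Next I'll compute the lens axis and the angles.

```bash
cat > m.py <<'E'
from h import *
def meas(c):
    P=cloud(c); z=P[...,2]; hsv=cv2.cvtColor(c["color"],cv2.COLOR_RGB2HSV)
    near=np.hypot(P[...,0]-.556,P[...,1]+.204)<.075
    m=(near&(z>.133)&(z<.148)).astype(np.uint8)
    n,l,st,ce=cv2.connectedComponentsWithStats(m); ctr=None
    for i in np.argsort(-st[1:,4])[:3]+1:
        if st[i,4]<15: continue
        cs,_=cv2.findContours((l==i).astype(np.uint8),cv2.RETR_EXTERNAL,cv2.CHAIN_APPROX_NONE)
        q=plane(c,cs[0].reshape(-1,2),.1405)[:,:2]
        (a,r)=cv2.minEnclosingCircle(q.astype(np.float32)*1000)
        rect=cv2.minAreaRect(q.astype(np.float32)*1000)
        print("top",st[i],P[l==i].mean(0).round(4),"circ",np.round(a,1),round(r,1),"rect",np.round(rect[0],1),np.round(rect[1],1),round(rect[2],1))
    b=(near&(z>.09)&(z<.108)&(hsv[...,2]>120)&(hsv[...,1]<90)).astype(np.uint8)
    n,l,st,ce=cv2.connectedComponentsWithStats(b)
    for i in range(1,n):
        if st[i,4]>8:
            cs,_=cv2.findContours((l==i).astype(np.uint8),cv2.RETR_EXTERNAL,cv2.CHAIN_APPROX_NONE)
            q=plane(c,cs[0].reshape(-1,2),.1)[:,:2]*1000
            rect=cv2.minAreaRect(q.astype(np.float32)); print("white",st[i],ce[i].round(1),np.round(rect[0],1),np.round(rect[1],1),round(rect[2],1),"med z",np.median(P[l==i][:,2]).round(4))
E
python3 - <<'E'
from m import *
for n in("wrist","top"): print(n); meas(pickle.load(open(n+".pkl","rb")))
E
```

```text
wrist
top [ 275  188   69   69 3682] [ 0.5584 -0.2033  0.1408] circ [ 557.6 -203.4] 31.4 rect [ 557.3 -203.3] [61.4 60.3] 34.2
top [304 150  13  37 431] [ 0.6059 -0.1983  0.141 ] circ [ 605.5 -198.4] 15.3 rect [ 605.5 -198.4] [30.1  9.9] 6.6
white [304 155   1  12  12] [304.  160.5] [ 605.4 -191.8] [10.6  0. ] 6.7 med z 0.1005
white [333 184  31  44 180] [351.3 198.7] [ 569.8 -243.7] [46.6 25.9] 23.2 med z 0.101
top
top [366 182  26  25 522] [ 0.5572 -0.2039  0.1399] circ [ 557.1 -204.1] 31.1 rect [ 557.3 -203.3] [60.  57.5] 89.5
top [374 168   5  13  56] [ 0.6056 -0.1985  0.1399] circ [ 605.4 -198.4] 15.2 rect [ 605.4 -198.4] [ 9.6 29.1] 88.7
white [391 186   7   4  16] [393.9 187.4] [ 578.5 -247.3] [ 5.5 14.5] 26.0 med z 0.1004
```

Lens axis at (557.4, -203.5) mm. The tab is at +6.3° and the bar at -64.3°, so about 70.5° clockwise. That puts the collar at about 0.07 rad now, which fits the given range. Going to the grasp.

Call:
play_rows --increments '[[[15.4,-2.7,0,0,0,0.9,-1],[15.4,-2.7,0,0,0,0,-1],[0,0,18,0,0,0,-1],[0,0,18,0,0,0,-1],[0,0,18,0,0,0,-1],[0,0,18,0,0,0,-1],[0,0,15,0,0,0,-1],[0,0,12,0,0,0,-1],[0,0,12,0,0,0,-1],[0,0,0,0,0,0,-1],[0,0,0,0,0,0,-1],[0,0,0,0,0,0,-1]]]'

```text
time: 3.25
ee_pos: [0.61, -0.1983, 0.1374]
tcp_rot: [3.137, 0.169, 0.002]
force: [0.7, -0.6, 0.0]
opening: 0.0876
grasp_force: 0.0
```

Run:
```python
from m import *
s=monitor.observe();print(s["ee_pos"],s["tcp_rot"],s["force"])
c=grab("wrist"); meas(c)
cv2.imwrite("pics/wrist1.png",c["color"][:,:,::-1])
```

```text
[ 0.60996675 -0.19830231  0.13744182] [3.13656310e+00 1.69155529e-01 1.93261041e-03] [ 0.69343884 -0.55832514  0.03467394]
top [ 260  310  112   42 3766] [ 0.569  -0.2004  0.1407] circ [ 560.7 -202.7] 30.5 rect [ 567.6 -202.1] [26.4 60.6] 6.7
top [305 234  20  44 817] [ 0.6114 -0.1973  0.1405] circ [ 611.1 -197.3] 12.1 rect [ 611.4 -197.1] [23.3  9.3] 6.6
top [399 241  12  36 286] [ 0.6135 -0.2418  0.1405] circ [ 614.5 -241.8] 9.9 rect [ 614.5 -241.9] [19.2  5.5] 6.5
white [305 244   1  18  18] [305.  252.5] [ 593.5 -192.7] [11.9  0. ] 5.6 med z 0.1009
white [325 248   1  15  15] [325. 255.] [ 593.1 -205.6] [9.8 0. ] 6.6 med z 0.1006
```

View pics/wrist1.png

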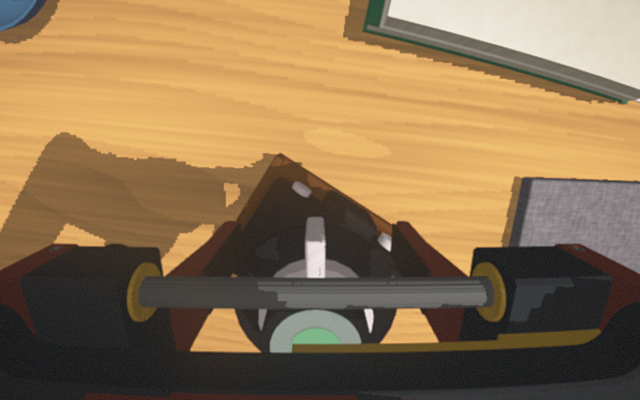

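The tab at (315,250) stands centred between the open fingers, so I'll close.

Call:
play_rows --increments '[[[0,0,0,0,0,0,0.3],[0,0,0,0,0,0,0.6],[0,0,0,0,0,0,0.8],[0,0,0,0,0,0,1],[0,0,0,0,0,0,1],[0,0,0,0,0,0,1],[0,0,0,0,0,0,1],[0,0,0,0,0,0,1],[0,0,0,0,0,0,1],[0,0,0,0,0,0,1]]]'

```text
time: 4.3
ee_pos: [0.6094, -0.1981, 0.1367]
tcp_rot: [-3.137, -0.169, 0.0]
force: [-0.3, -1.1, -0.3]
opening: 0.0115
grasp_force: 0.0
```

Call:
play_rows --increments '[[[0,0,0,0,0,0,1],[0,0,0,0,0,0,1],[0,0,0,0,0,0,1],[0,0,0,0,0,0,1]]]'

```text
time: 4.7
ee_pos: [0.6094, -0.1981, 0.1367]
tcp_rot: [-3.137, -0.169, -0.0]
force: [0.0, 0.3, -0.1]
opening: 0.0101
grasp_force: 30.0
```

Gripped: 30 N at a 10 mm opening. Turning the first 40° in 4° rows.

Call:
play_rows --increments '[[[-0.13,3.65,0,0,0,4,1],[-0.13,3.65,0,0,0,4,1],[-0.13,3.65,0,0,0,4,1],[-0.13,3.65,0,0,0,4,1],[-0.13,3.65,0,0,0,4,1],[-0.13,3.65,0,0,0,4,1],[-0.13,3.65,0,0,0,4,1],[-0.13,3.65,0,0,0,4,1],[-0.13,3.65,0,0,0,4,1],[-0.13,3.65,0,0,0,4,1],[0,0,0,0,0,0,1],[0,0,0,0,0,0,1]]]'

```text
time: 5.9
ee_pos: [0.6009, -0.2327, 0.1367]
tcp_rot: [-3.006, 0.912, 0.0]
force: [0.6, 1.6, 0.4]
opening: 0.0101
grasp_force: 30.0
```

```bash
cat > st.py <<'E'
from h import *
s=monitor.observe(); p=s["ee_pos"]*1 if not isinstance(s["ee_pos"],list) else np.array(s["ee_pos"])
v=p[:2]*1000-[557.4,-203.5]; X=Ro.from_rotvec(s["tcp_rot"]).as_matrix()[:,0]
print(s["time"],"r",np.hypot(*v),"ang",np.degrees(np.arctan2(v[1],v[0])),"yaw",np.degrees(np.arctan2(X[1],X[0])),s["force"],s["torque"],s["opening"],s["grasp_force"],s["joint_positions"])
E
python3 st.py
```

```text
5.9 r 52.36655770489575 ang -33.91727504798279 yaw -33.74398654225556 [0.58535765 1.63159444 0.36961662] [ 0.25209366 -0.0138872  -0.11881498] 0.010108589955725182 30.00248908996582 [-3.88092877e-01  5.84973443e-01  1.65194464e+00  2.89476343e-04
  9.04821541e-01  1.77146827e+00]
```

Following well, 30.5° remaining.

Call:
play_rows --increments '[[[-0.13,3.65,0,0,0,4,1],[-0.13,3.65,0,0,0,4,1],[-0.13,3.65,0,0,0,4,1],[-0.13,3.65,0,0,0,4,1],[-0.13,3.65,0,0,0,4,1],[-0.13,3.65,0,0,0,4,1],[-0.13,3.65,0,0,0,4,1],[-0.05,2.28,0,0,0,2.5,1],[0,0,0,0,0,0,1],[0,0,0,0,0,0,1],[0,0,0,0,0,0,1]]]'

```text
time: 7.0
ee_pos: [0.5801, -0.2506, 0.1367]
tcp_rot: [-2.661, 1.67, 0.0]
force: [0.2, 2.4, -0.0]
opening: 0.01
grasp_force: 30.0
```

```bash
python3 st.py
```

```text
7.0 r 52.33506983379187 ang -64.26151392716204 yaw -64.24282574512472 [ 0.20352053  2.44848814 -0.01618553] [ 0.43998086 -0.15082286 -0.10269263] 0.009978471964346085 30.001171231269836 [-4.26707403e-01  5.69656981e-01  1.68147554e+00  1.45351489e-04
  8.90638650e-01  2.26524633e+00]
```

Tab at -64.25°. I'll open, rise and look from above.

Call:
play_rows --increments '[[[0,0,0,0,0,0,0.6],[0,0,0,0,0,0,0.3],[0,0,0,0,0,0,-0.5],[0,0,0,0,0,0,-1],[0,0,0,0,0,0,-1],[0,0,0,0,0,0,-1],[0,0,0,0,0,0,-1],[0,0,0,0,0,0,-1],[0,0,0,0,0,0,-1],[0,0,0,0,0,0,-1],[0,0,-10,0,0,0,-1],[0,0,-15,0,0,0,-1],[0,0,-20,0,0,0,-1],[0,0,-20,0,0,0,-1],[0,0,-20,0,0,0,-1],[-10,0,-15,0,0,0,-1],[-10,0,-10,0,0,0,-1],[-5,0,0,0,0,0,-1],[0,0,0,0,0,0,-1],[0,0,0,0,0,0,-1]]]'

```text
time: 9.0
ee_pos: [0.5688, -0.2279, 0.2459]
tcp_rot: [2.66, -1.672, -0.002]
force: [-0.5, -0.3, -0.5]
opening: 0.0878
grasp_force: 0.0
```

Run:
```python
from m import *
c=grab("wrist"); meas(c); pickle.dump(c,open("wrist2.pkl","wb"))
# predicted pixels of locked bar outline & dot at z=.1 for camera yaw -27
def px(a,r,z): 
    p=np.array([[.5574+r*np.cos(np.radians(a)),-.2035+r*np.sin(np.radians(a)),z]]); return cv2.projectPoints(p,cv2.Rodrigues(c["R"])[0],c["t"],c["K"],np.array(c["dist"],float))[0].ravel()
print(px(-64.3,48,.1),px(10.2,48,.1))
u,v=np.clip(px(-27,30,.1).astype(int),100,[540,300])
cv2.imwrite("pics/wrist2.png",cv2.resize(c["color"][v-100:v+100,u-100:u+100,::-1],None,fx=3,fy=3,interpolation=cv2.INTER_CUBIC)); print(u,v)
```

```text
top [ 281  195   70   68 3682] [ 0.5574 -0.2052  0.1407] circ [ 556.6 -204.7] 31.5 rect [ 557.1 -204.7] [60.1 62.1] 25.6
top [310 157  12  36 426] [ 0.578  -0.2484  0.1409] circ [ 577.6 -248.4] 15.3 rect [ 578.  -248.2] [ 9.2 29.4] 25.7
white [322 182  32  51  66] [343.4 203.3] [ 537.7 -226. ] [13.1 59.8] 56.0 med z 0.1012
white [283 184  24  18  31] [294.  190.7] [ 587.  -217.2] [28.6  3.1] 62.6 med z 0.1052
white [266 201   9   8  58] [270.  204.6] [ 602.4 -194.9] [8.  7.2] 25.7 med z 0.1011
white [278 203   5  12  14] [280.  208.5] [ 591.8 -195.4] [ 0.9 12.2] 6.3 med z 0.1001
white [278 216   2  16  16] [278.2 223.5] [ 587.  -180.1] [ 0.9 16. ] 28.3 med z 0.1004
[316.05371108 315.91608195] [-64261.46792614 -17067.01404393]
100 100
```

View pics/wrist2.png

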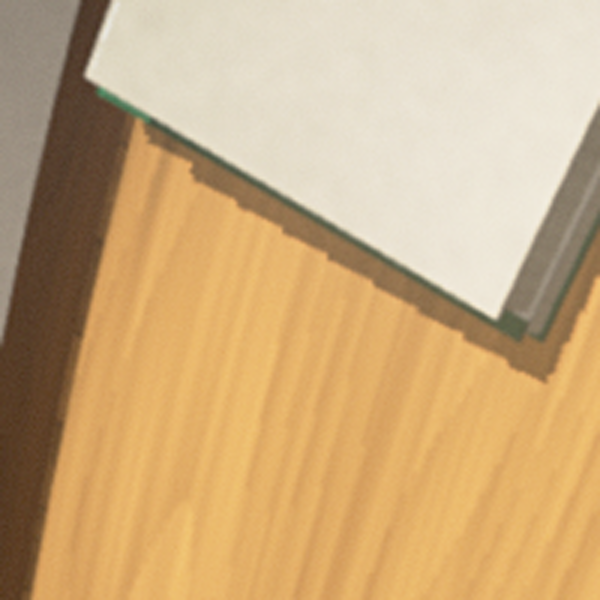

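My crop window was misplaced and shows only desk, but the numbers put the tab at -64.4°. I'll recheck the bar's angle in the earlier wrist picture and take a proper crop.

Run:
```python
from m import *
for n in("wrist","wrist2","top"):
    c=pickle.load(open(n+".pkl","rb")); hsv=cv2.cvtColor(c["color"],cv2.COLOR_RGB2HSV); P=cloud(c)
    v,u=np.mgrid[:400,:640]; Q=plane(c,np.c_[u.ravel(),v.ravel()],.1).reshape(400,640,3)
    d=(Q[...,:2]-[.5574,-.2038])*1000; r=np.hypot(d[...,0],d[...,1]); a=np.degrees(np.arctan2(d[...,1],d[...,0]))
    b=((abs(P[...,2]-.1)<.006)&(r>40)&(r<58)&(hsv[...,2]>130)&(hsv[...,1]<100))
    k,l,st,ce=cv2.connectedComponentsWithStats(b.astype(np.uint8))
    for i in range(1,k):
        if st[i,4]>9:
            q=d[l==i]; w=np.linalg.svd(q-q.mean(0))[2][0]
            print(n,st[i],q.mean(0).round(1),"ang",np.degrees(np.arctan2(*q.mean(0)[::-1])).round(1),"r",r[l==i].min().round(1),r[l==i].max().round(1),"axis",np.degrees(np.arctan2(w[1],w[0])).round(1))
    # flange: depth band centroid circle
    f=((abs(P[...,2]-.1)<.005)&(r>45)&(r<62)); 
    cs,_=cv2.findContours(((abs(P[...,2]-.1)<.006)&(r<62)|(r<40)).astype(np.uint8),cv2.RETR_EXTERNAL,cv2.CHAIN_APPROX_NONE)
    q=plane(c,max(cs,key=len).reshape(-1,2),.1)[:,:2]*1000
    rr=np.hypot(*(q-[557.4,-203.8]).T); q=q[(rr>52)&(rr<60)]
    A=np.c_[2*q,np.ones(len(q))]; x=np.linalg.lstsq(A,(q**2).sum(1),rcond=None)[0]; print(n,"flange",x[:2].round(1),np.sqrt(x[2]+x[:2]@x[:2]).round(1),len(q))
c=pickle.load(open("wrist2.pkl","rb"))
cv2.imwrite("pics/w2b.png",cv2.resize(c["color"][140:290,220:420,::-1],None,fx=4,fy=4,interpolation=cv2.INTER_CUBIC))
```

```text
wrist [304 155   1  12  12] [48. 12.] ang 14.0 r 44.3 54.8 axis -173.3
wrist [348 191  16  11 103] [ 19.6 -42.9] ang -65.4 r 40.1 54.5 axis 116.5
wrist flange [ 556.5 -203.4] 55.1 297
wrist2 [266 201   9   8  54] [45.   8.9] ang 11.2 r 41.9 49.9 axis 63.1
wrist2 flange [ 556.6 -203.5] 55.1 299
top [391 186   7   4  16] [ 20.9 -43.4] ang -64.2 r 41.1 55.6 axis 110.4
top flange [ 557.3 -204.3] 54.9 122
```

View pics/w2b.png

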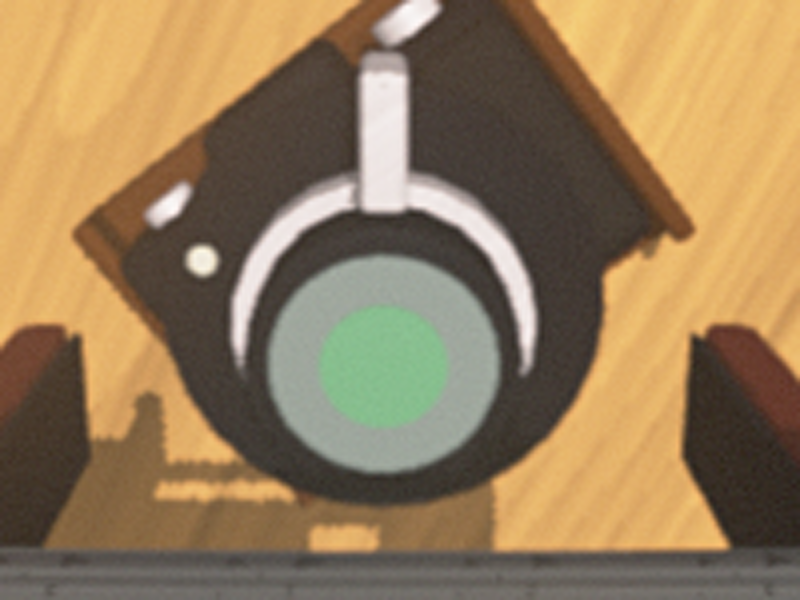

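The crop shows the tab fully covering the locked bar and the dot now uncovered at (202,260). The bar estimates agree: -64.2° from the top view, -65.4° from the wrist view, and -63.9° worked out from the dot. The tab is at -64.3°, the gripper is clear, and the spare lens is untouched. Handing in.

```bash
python3 -c "
from workcell import workorder
print(workorder.close_job())"
```

```text
the job is handed in; nothing more can be done
None
```

The camera's lens collar is turned clockwise until its tab covers the white locked bar (within about 1° by my measurements), the gripper is open and clear, the spare lens was not touched, and the job is handed in at about 9 s.

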